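Weigh a brass lamp cap on the studio balance

TASK

Weigh the brass lamp cap: set weights from the sloped rack (red 300 g, blue 200 g, yellow 100 g) gently on the rectangular pan of the balance until the beam is level, with its pointer at rest in the green band. Lay each one in the pan without dropping it, leave the weights you do not need in the rack and the cap on its pan, and do not disturb anything else on the bench or the wooden block in the rack.

Things in the scene. Friction and masses are not known exactly. Their poses are not given: they have to be found in the camera images.
- beam (a joint): Beam tilt, shown by a red pointer 130 mm long before a white plate with a green band. 0 = part side fully down (stop), 0.20 rad = level, 0.40 = weight side fully down (stop); green band: level +-0.07. Between the stops it reads 0.20 plus 0.0111 per 10 g by which the weights exceed the part (minus if lighter); beyond 180 g difference it stays on a stop. Settles in about 1 s.
- balance_centre (a point): Centre of the underside of the grey equal-arm balance, on the bench; base 130 x 310 x 44 mm. Own y runs along the beam from part pan to weight pan, x across it, z up. In its middle a column with the white plate (110 mm wide along y, 4 thick) stands 220 mm high.
- weight_pan_top (a point): Centre of the upper face of the weight pan: rectangular aluminium tray 155 (x) x 120 mm (y), rim 5 high, empty at the start, 145 mm from the balance's middle on its +y side. Stays horizontal, axes as the balance's; rises and sinks with the beam: 125 mm above the bench when level, 154 with the part side down, 96 with the weight side down. Where on it a load lies does not matter.
- part_pan_top (a point): Centre of the upper face of the round part pan, 118 mm inside, rim 5 mm high; 145 mm from the balance's middle on its -y side, same axes; holds the brass cap.
- cap_centre (a point): The part: a round brass lamp cap with a hub, 96 mm across, 40 high, already lying on the round pan; the point is on its axis, 20 mm up. Its mass is unknown, between 360 and 615 g.
- rack_centre (a point): Centre of the underside of the plywood weight rack, 256 mm wide (y); slope 120 mm long rising at 35 degrees towards its own +x, lip 13 mm high along the lower (-x) edge; slope's middle 62 mm above the bench. Four pieces lie side by side 58 mm apart, in any order: the three weights and a wooden block.
- w300_grip (a point): 300 g weight: red steel bar 90 long x 32 wide x 14 high; along its top's middle stands a black grip fin 40 long x 12 thick x 24 high (14 to 38 mm above the underside). Point: the fin's centre, over the bar's middle, 26 mm above the underside. x along the bar (up the slope in the rack), y across, z out of its top. Starts on the 35 degree slope; 35 mm or more free beside the fin.
- w200_grip (a point): 200 g weight: blue steel bar 75 long x 25 wide x 14 high; along its top's middle stands a black grip fin 40 long x 12 thick x 24 high (14 to 38 mm above the underside). Point: the fin's centre, over the bar's middle, 26 mm above the underside. x along the bar (up the slope in the rack), y across, z out of its top. Starts on the 35 degree slope; 35 mm or more free beside the fin.
- w100_grip (a point): 100 g weight: yellow steel bar 62 long x 15 wide x 14 high; along its top's middle stands a black grip fin 40 long x 12 thick x 24 high (14 to 38 mm above the underside). Point: the fin's centre, over the bar's middle, 26 mm above the underside. x along the bar (up the slope in the rack), y across, z out of its top. Starts on the 35 degree slope; 35 mm or more free beside the fin.
- wood_block_centre (a point): Bystander: plain pale wooden block 85 x 26 x 20 mm lying in the rack among the weights; the point is its centre.
- pliers: Bystander: pliers with blue handles, 185 mm long, 16 high, lying on the robot's side of the balance; origin on the bench about mid-length, x towards the jaws.
- tumbler: Bystander: drinking glass with pens, 76 mm across, up to 155 mm high, standing beyond the balance; origin at its base.
- tub: Bystander: white lidded tub, 68 mm across, 42 high, on the robot's side of the rack; origin at its base.
- bottle: Bystander: amber bottle with a white cap, 60 mm across, 150 high, standing beyond the rack; origin at its base.
- green_glass: Bystander: green glass plate 110 x 70 x 5 mm, flat on the robot's side of the rack; origin at its underside's centre.
Things that resemble listed ones, but are neither listed nor needed, are in the scene too. Of the things shaped like the part that bears w200_grip, the blue one is meant. There is more than one size of the part that bears w300_grip; the job needs the smaller.

How it is judged (in metres and radians):
At the end, for the whole second after the job is handed in: The beam is level within 0.07 rad (reading 0.13 to 0.27) and at rest (under 0.05 rad/s); the cap lies on the part pan, within 30 mm of its middle; every weight lies at rest either within the weight pan or in the rack (value of joint beam between 0.13 and 0.27 rad and velocity of joint beam between -0.05 and 0.05 rad/s and horizontal distance between cap_centre and part_pan_top below 0.03 m and z of cap_centre in the frame of part_pan_top between 0.01 and 0.03 m and ((x of w300_grip in the frame of weight_pan_top between -0.075 and 0.075 m and y of w300_grip in the frame of weight_pan_top between -0.06 and 0.06 m and z of w300_grip in the frame of weight_pan_top between 0 and 0.035 m and linear speed of w300 below 0.02 m/s) or (x of w300_grip in the frame of rack_centre between -0.08 and 0.06 m and y of w300_grip in the frame of rack_centre between -0.13 and 0.13 m and z of w300_grip in the frame of rack_centre between 0.04 and 0.14 m)) and ((x of w200_grip in the frame of weight_pan_top between -0.075 and 0.075 m and y of w200_grip in the frame of weight_pan_top between -0.06 and 0.06 m and z of w200_grip in the frame of weight_pan_top between 0 and 0.035 m and linear speed of w200 below 0.02 m/s) or (x of w200_grip in the frame of rack_centre between -0.08 and 0.06 m and y of w200_grip in the frame of rack_centre between -0.13 and 0.13 m and z of w200_grip in the frame of rack_centre between 0.04 and 0.14 m)) and ((x of w100_grip in the frame of weight_pan_top between -0.075 and 0.075 m and y of w100_grip in the frame of weight_pan_top between -0.06 and 0.06 m and z of w100_grip in the frame of weight_pan_top between 0 and 0.035 m and linear speed of w100 below 0.02 m/s) or (x of w100_grip in the frame of rack_centre between -0.08 and 0.06 m and y of w100_grip in the frame of rack_centre between -0.13 and 0.13 m and z of w100_grip in the frame of rack_centre between 0.04 and 0.14 m))); the robot touches nothing.
It fails at once if the beam is slammed: it turns faster than 0.9 rad/s (velocity of joint beam above 0.9 rad/s or velocity of joint beam below -0.9 rad/s).
It fails at once if a bystander is moved more than 25 mm (distance of any of wood_block_centre, pliers, tumbler, tub, bottle, green_glass from where it was at the start of the episode above 0.025 m).
It fails at once if the cap leaves its pan (horizontal distance between cap_centre and part_pan_top above 0.05 m).
It also fails if it takes over 72 s, if anything falls off the work surface, if the arm or the gripper's body presses on something with over 40 N, if the wrist force passes 120 N, or if a joint passes its speed limit or range.

ROBOT

A 6-joint arm with a two-finger parallel gripper is mounted at the origin on the work surface. World frame = base frame: x ahead of the robot, y to its left, z up, the work surface at z = 0. Lengths are in m, angles in degrees, forces in N, time in s.
With the tool pointing down it reaches from about 0.4 to 0.825 m from the base axis. Payload 7 kg.
Tool frame: the origin (TCP) lies at the very end of the fingers, on their centre line; the grasp point (between the pads) lies tcp_to_grasp behind it (tcp_to_grasp is the distance from the TCP to the grasp point, in m); x points along the fingers, y is the direction in which the jaws open and shut, and the axes are right-handed (so a half turn about x gives the same grasp; the last joint's range is limited). The gripper opens to 88 mm and grips with 3 to 60 N. Pads are 19 mm wide; open, the fingers measure 130 mm over their backs; the gripper's body (78 mm by 193 mm) begins 47 mm behind the grasp point.
Start: joints at [90.705, 20.546, 0.682, 0, -70.136, -16.507], TCP at [0.184, 0.649, 0.227] pointing down, gripper open.
Joint ranges: [-176.03, 176.03], [-82.01, 121.73], [-58.28, 71.71], [-173.87, 95.51], [-174.79, -0.11], [-173.66, 173.66]. Speed limits (degrees/s): [136.94, 136.94, 172.46, 180, 180, 180].

INTERFACE

Orientations are given as [roll, pitch, yaw] about the fixed x, y, z axes, in that order (R = Rz(yaw) Ry(pitch) Rx(roll)).
In Python, from plant import * gives the robot as it stands. The module is installed in compiled form; this text tells all that it offers.
- The arm moves only by the shell command python3 -m pendant 'ROWS'. ROWS is JSON, a list of rows, each an object with "claw": the finger opening in mm, from 0 to 87.6; "linear": the shift along the tool's x, y, z in mm, a list of three; "twist": the turn about the tool's x in rad. In form: [{"claw": claw, "linear": [tx, ty, tz], "twist": twist}, ...]. A call has exactly 10 rows; each row shifts and turns the commanded pose from where the row before left it, along the tool's axes as they then stand; what a row does not reach is not made up. A row lasts 1/12 s, in which the tool goes at most 41.7 mm and 7.16 degrees, less where a joint would pass 70% of its speed; a pose out of reach is approached as far as the arm can. A call with a gripper value outside its range is refused whole. The fingers move at their own pace and stop on an object; the grip force is fixed at half the most. Time passes only in rows, so rows that do not move let the fingers close, or fill a call up. It gives the time, the measured TCP pose, the force and the opening at its end, in the units of the state.
- get_obs(): the state, without advancing time (a new reading comes with each control period).
- snapshot(name): name is "side" or "top" or "wrist"; returns (picture, depth): 480x640x3 uint8, red, green, blue; 480x640 float32, m along the optical axis (not along the pixel's ray), 0 where there is no reading.
- camera_params(name): a dict with "fx", "fy", "cx", "cy" (pixels), "rvec" (rotation vector, rad) and "tvec" (3), from world to camera coordinates, as OpenCV has them. Camera axes: x right, y down, z forward; pixel columns grow to the right and rows downward; lengths in m; the calibration is good to about 2 mm. A picture is of the moment at which its call begins: read the wrist's pose just before it. camera_params takes no time and is no camera call; for the wrist camera it gives the pose at the moment of the call.
- close_job(): hands the job in, once; it reports no verdict.
Trained networks look in the newest picture that a camera, given by its name, has taken for a name from the list of things; names that differ only in an ending like _2 or _b are one class to them, and where a whole thing is asked for, a point or a joint stands for the part that bears it (a point fixed in the world has none). Each returns a list of dicts, best first, with "confidence" (0 to 1); they miss things now and then, are a little off and sometimes report something else, mostly with a low value. They report only what shows in the picture. A call takes as long as a camera call. They do not tell look-alikes from the thing itself.
- boxes_of(camera, target): "xy" ([column, row] in pixels, amid what is visible of it).
The state is a dict: "clock": time; "joint_pos": joint angles; "qvel": joint speeds; "tau": joint torques, N m; "tool_pos": TCP position; "orientation": TCP orientation; "force": force on the tool from outside, world axes, zero at the start; "moment": the same for the moment, N m; "opening": finger opening in m.
Only numpy, scipy, OpenCV 4.12 (cv2) and the standard library are available. Lean on these libraries where they do the work, as an engineer would, in place of code of your own. Each camera call takes 0.05 s, during which the arm holds its last target. There are 200 camera calls.

## Working session

There is one attempt and no reset: what is moved stays moved. The work goes in short steps, Python scripts to look and compute and a shell command to move; the robot and the scene stay as the last step left them, time stands still between calls to the robot, and variables do not carry over. Pictures are saved under pics/ and viewed, about 8 in all and at most 12, crops included, and the job is handed in when it is done.

```bash
mkdir -p pics; cat > h.py <<'E'
from plant import *
import numpy as np, cv2
from scipy.spatial.transform import Rotation as R
def cam(n):
    c=camera_params(n); M=R.from_rotvec(np.ravel(c["rvec"])).as_matrix(); return c,M,np.ravel(c["tvec"])
def cloud(n,d,C=None):
    c,M,t=C or cam(n); v,u=np.mgrid[:480,:640]
    P=np.stack([(u-c["cx"])/c["fx"]*d,(v-c["cy"])/c["fy"]*d,d],-1)
    return (P-t)@M
def proj(n,p,C=None):
    c,M,t=C or cam(n); q=M@np.asarray(p)+t
    return q[0]/q[2]*c["fx"]+c["cx"],q[1]/q[2]*c["fy"]+c["cy"]
def save(n,im): cv2.imwrite("pics/"+n+".png",im[...,::-1])
E
python3 - <<'E'
from h import *
o=get_obs();print(o)
ims=[]
for n in["top","side"]:
    C=cam(n);im,d=snapshot(n);ims.append(im);np.save(n+"_c.npy",cloud(n,d,C));np.save(n+"_im.npy",im)
    W=np.load(n+"_c.npy")
    for t in["balance_centre","weight_pan_top","rack_centre","w300_grip","w200_grip","w100_grip","wood_block_centre","cap_centre","pliers","tumbler","tub","bottle","green_glass"]:
        for b in boxes_of(n,t)[:4]:
            u,v=map(int,b["xy"]);print(n,t,b["xy"],round(b["confidence"],2),W[min(v,479),min(u,639)].round(3))
save("top",ims[0]);save("side",ims[1])
E
```

```text
{'clock': 0.0, 'joint_pos': array([ 9.07055856e+01,  2.05906990e+01,  6.37304366e-01, -2.03777960e-02,
       -7.01381296e+01, -1.65074525e+01]), 'qvel': array([ 0.06998592, -0.03035185, -0.07517937,  0.23814611,  0.00957546,
        0.02433188]), 'tau': array([ 2.00795825e-03, -5.82716060e+01,  2.93054152e+01,  6.99746087e+00,
        6.78650526e-03, -1.59403389e-04]), 'tool_pos': array([0.18369498, 0.64903102, 0.22565703]), 'orientation': array([  94.68711871,   89.90649182, -101.12168691]), 'force': array([ 0.19238631,  0.02668135, -0.74161944]), 'moment': array([0.02937393, 0.01255062, 0.0287858 ]), 'opening': 0.08781658743650317}
top balance_centre [425.9, 241.1] 0.55 [ 0.534 -0.175  0.042]
top balance_centre [301.5, 249.0] 0.51 [0.496 0.134 0.089]
top weight_pan_top [391.5, 224.0] 0.85 [ 0.546 -0.073  0.154]
top rack_centre [272.0, 231.8] 0.66 [0.543 0.208 0.069]
top rack_centre [513.2, 245.4] 0.54 [ 0.509 -0.357  0.135]
top w300_grip [281.2, 242.1] 0.76 [0.51  0.182 0.094]
top w300_grip [347.3, 320.0] 0.68 [0.333 0.018 0.042]
top w200_grip [234.7, 232.5] 0.57 [0.531 0.295 0.09
[... 1023 characters left out ...]
.8, 426.8] 0.67 [0.472 0.466 0.02 ]
side w200_grip [275.8, 336.8] 0.58 [0.537 0.306 0.069]
side w100_grip [323.5, 278.3] 0.73 [0.489 0.14  0.09 ]
side cap_centre [373.5, 143.7] 0.76 [ 0.515 -0.349  0.123]
side pliers [401.8, 212.7] 0.79 [ 0.386 -0.212  0.015]
side tumbler [292.4, 180.7] 0.79 [ 0.68  -0.14   0.103]
side tub [316.9, 361.2] 0.67 [0.44  0.319 0.045]
side tub [242.3, 288.0] 0.6 [0.645 0.236 0.1  ]
side bottle [246.3, 284.8] 0.96 [0.641 0.224 0.102]
side green_glass [356.0, 321.1] 0.78 [0.397 0.171 0.008]
side green_glass [402.5, 209.8] 0.65 [ 0.388 -0.237  0.004]
side green_glass [373.0, 145.4] 0.4 [ 0.514 -0.348  0.116]
side green_glass [331.4, 192.4] 0.23 [ 0.546 -0.072  0.156]
```

```bash
python3 - <<'E'
from h import *
a=np.load("top_im.npy")[140:350,140:560];save("topc",cv2.resize(a,None,fx=1.9,fy=1.9,interpolation=2))
E
```

```text
(no output)
```

View pics/topc.png

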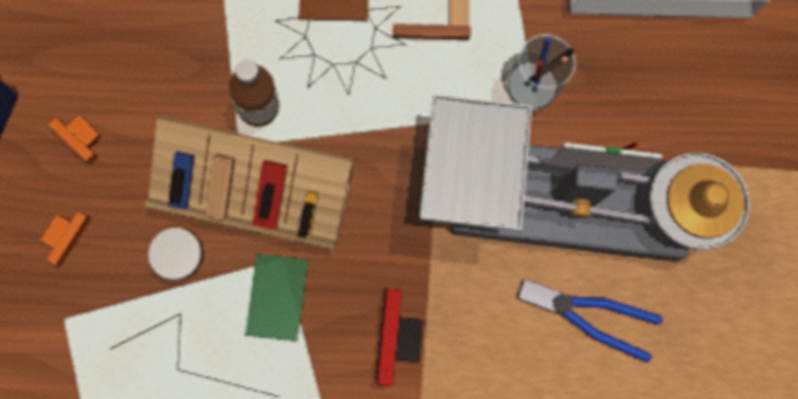

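View pics/side.png

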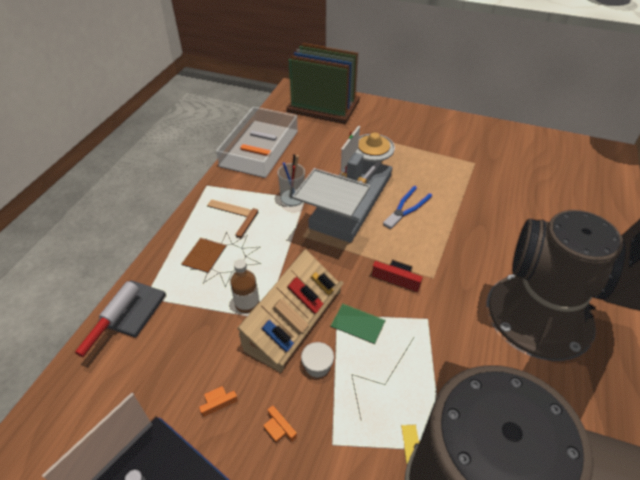

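The crop shows, left to right in the rack: blue, wood block, red and yellow. The larger red bar lies on the bench, with two orange look-alikes at the left.
Candidates:
- **300 g:** rack red (281,242), or the bigger bench red (347,320). I choose the rack one.
- **200 g:** rack blue (235,232), or orange (179,212) and (172,265). I choose blue.
- **100 g:** rack yellow (302,250).

Next I'll fit the rack and pan poses.

```bash
python3 - <<'E'
from h import *
try: print("t2g",tcp_to_grasp)
except Exception as e: print(e)
W=np.load("top_c.npy");im=np.load("top_im.npy")
# pan
m=(W[...,2]>.145)&(W[...,2]<.166)&(abs(W[...,0]-.546)<.12)&(abs(W[...,1]+.073)<.12)
P=W[m];r=cv2.minAreaRect(P[:,:2].astype(np.float32)*1000);print("pan",r,np.median(P[:,2]),len(P))
for n in["top","side"]:
  W=np.load(n+"_c.npy");im=np.load(n+"_im.npy").astype(int)
  h=cv2.cvtColor(im.astype(np.uint8),cv2.COLOR_RGB2HSV)
  reg=(abs(W[...,0]-.53)<.13)&(W[...,1]>.07)&(W[...,1]<.37)&(W[...,2]>.02)&(W[...,2]<.14)
  reg&=(W[...,0]>.47)
  print(n,"reg",reg.sum(), "rack rect",cv2.minAreaRect(W[reg][:,:2].astype(np.float32)*1000))
  H,S,V=h[...,0],h[...,1],h[...,2]
  for k,mm in dict(red=((H<6)|(H>174))&(S>150)&(V>60),blue=(H>100)&(H<130)&(S>120),yel=(H>20)&(H<32)&(S>150),black=(V<45)).items():
    q=(reg&mm).astype(np.uint8);N,l,st,ce=cv2.connectedComponentsWithStats(q)
    for i in range(1,N):
      if st[i,4]>12:
        p=W[l==i];print(n,k,st[i,4],ce[i].round(1),p.mean(0).round(4),p.min(0).round(3),p.max(0).round(3))
  # plane normal of wood
  wd=reg&(H>8)&(H<25)&(S>50)&(S<150)&(V>120)
  p=W[wd];best=None;rng=np.random.default_rng(0);bi=0
  for _ in range(400):
    a,b,c=p[rng.integers(0,len(p),3)];nn=np.cross(b-a,c-a);L=np.linalg.norm(nn)
    if L<1e-5: continue
    nn/=L
    k=abs((p-a)@nn)<.002
    if k.sum()>bi: bi=k.sum();best=k
  q=p[best];u=np.linalg.svd(q-q.mean(0))[2][2];u*=np.sign(u[2]);print(n,"plane",bi,len(p),q.mean(0),u,"tilt",np.degrees(np.arccos(u[2])),"updir yaw",np.degrees(np.arctan2(-u[1],-u[0])))
E
```

```text
t2g 0.0188
pan ((541.8302001953125, -103.16593933105469), (181.9162139892578, 155.98226928710938), 84.35944366455078) 0.15271124685694792 3564
top reg 5363 rack rect ((564.9730224609375, 212.59756469726562), (270.340087890625, 189.82891845703125), 89.96054077148438)
top red 337 [281.8 241.7] [0.5162 0.1823 0.0711] [0.476 0.162 0.039] [0.554 0.205 0.096]
top blue 126 [236.3 232.2] [0.5375 0.2953 0.0695] [0.502 0.285 0.042] [0.563 0.313 0.088]
top black 93 [232.9 237.6] [0.5208 0.2999 0.0828] [0.502 0.293 0.065] [0.542 0.308 0.097]
top black 64 [279.7 245.6] [0.5028 0.185  0.0884] [0.486 0.178 0.076] [0.524 0.192 0.099]
top black 42 [300.7 254.1] [0.4844 0.1341 0.0834] [0.471 0.129 0.074] [0.5   0.138 0.094]
top plane 2014 3846 [0.54252881 0.20501083 0.06813263] [-0.55882007  0.1115421   0.8217533 ] tilt 34.73930667698662 updir yaw -11.288053103123593
side reg 6630 rack rect ((565.0183715820312, 211.94677734375), (274.2777099609375, 189.59844970703125), 89.86599731445312)
side red 382 [304.2 295.3] [0.5168 0.1881 0.0723] [0.478 0.164 0.044] [0.552 0.206 0.099]
side blue 221 [276.  335.9] [0.5349 0.3049 0.0685] [0.503 0.287 0.044] [0.563 0.317 0.09 ]
side black 88 [325.2 281.4] [0.4844 0.1386 0.0781] [0.47  0.133 0.06 ] [0.501 0.144 0.094]
side black 105 [308.6 293.4] [0.5055 0.1894 0.0863] [0.488 0.183 0.067] [0.522 0.195 0.103]
side black 125 [280.8 334.6] [0.5228 0.3058 0.0815] [0.505 0.3   0.061] [0.542 0.311 0.098]
side plane 2226 4037 [0.54878574 0.22378278 0.07303943] [-0.5625594   0.11347441  0.81893252] tilt 35.02192232098843 updir yaw -11.404162731394258
```

```bash
cat >> h.py <<'E'
def go(target,jawyaw=None):
    """print mm shift in tool axes and twist to reach TCP target with the jaw line at jawyaw deg"""
    o=get_obs();Rt=R.from_euler("xyz",o["orientation"],degrees=True).as_matrix()
    d=Rt.T@(np.asarray(target)-o["tool_pos"])*1000
    out=["lin",d.round(1)]
    if jawyaw is not None:
        y=Rt[:,1];a=np.degrees(np.arctan2(y[1],y[0]));e=(jawyaw-a+90)%180-90
        out+=["twist rad",round(-np.radians(e),3),"deg",round(-e,1)]
    print(*out,"| tool y",Rt[:,1].round(2),"z",Rt[:,2].round(2),"tcp",o["tool_pos"].round(4),"F",o["force"].round(1),"J6",o["joint_pos"][5].round(1),"t",round(o["clock"],2),"op",round(o["opening"]*1000,1))
E
python3 - <<'E'
from h import *
W=np.load("top_c.npy")
m=((W[...,2]>.146)&(W[...,2]<.166)&(abs(W[...,0]-.55)<.11)&(abs(W[...,1]+.073)<.1)).astype(np.uint8)
m=cv2.morphologyEx(m,cv2.MORPH_OPEN,np.ones((9,9)))
P=W[m>0];print(cv2.minAreaRect(P[:,:2].astype(np.float32)*1000),P.mean(0))
W=np.load("side_c.npy")
m=((W[...,2]>.146)&(W[...,2]<.166)&(abs(W[...,0]-.55)<.11)&(abs(W[...,1]+.073)<.1)).astype(np.uint8)
m=cv2.morphologyEx(m,cv2.MORPH_OPEN,np.ones((9,9)))
P=W[m>0];print(cv2.minAreaRect(P[:,:2].astype(np.float32)*1000),P.mean(0))
go([.50,.186,.23],78.6)
E
```

```text
((544.7857055664062, -72.5511245727539), (120.39301300048828, 155.854248046875), 84.35488891601562) [ 0.54437423 -0.07272053  0.15286569]
((544.69970703125, -73.65879821777344), (128.24241638183594, 156.4103546142578), 84.537353515625) [ 0.54405509 -0.07116459  0.15714635]
lin [  -3.4  359.8 -430.4] twist rad -0.077 deg -4.4 | tool y [-0.27 -0.96  0.  ] z [-0.96  0.27 -0.  ] tcp [0.1838 0.6495 0.2266] F [-0.6 -0.3 -0.8] J6 -16.5 t 1.4 op 87.6
```

```bash
R='{"claw":60,"linear":[0,24,-28.7],"twist":0}'; python3 -m pendant '[{"claw":36,"linear":[0,24,-28.7],"twist":0},{"claw":36,"linear":[0,24,-28.7],"twist":0},{"claw":36,"linear":[0,24,-28.7],"twist":0},{"claw":36,"linear":[0,24,-28.7],"twist":0},{"claw":36,"linear":[0,24,-28.7],"twist":0},{"claw":36,"linear":[0,24,-28.7],"twist":0},{"claw":36,"linear":[0,24,-28.7],"twist":0},{"claw":36,"linear":[0,24,-28.7],"twist":0},{"claw":36,"linear":[0,24,-28.7],"twist":0},{"claw":36,"linear":[0,24,-28.7],"twist":0}]'
python3 -m pendant '[{"claw":36,"linear":[0,24,-28.7],"twist":0},{"claw":36,"linear":[0,24,-28.7],"twist":0},{"claw":36,"linear":[0,24,-28.7],"twist":0},{"claw":36,"linear":[0,24,-28.7],"twist":0},{"claw":36,"linear":[0,24,-28.7],"twist":-0.077},{"claw":36,"linear":[0,0,0],"twist":0},{"claw":36,"linear":[0,0,0],"twist":0},{"claw":36,"linear":[0,0,0],"twist":0},{"claw":36,"linear":[0,0,0],"twist":0},{"claw":36,"linear":[0,0,0],"twist":0}]'
python3 - <<'E'
from h import *
C=cam("wrist");im,d=snapshot("wrist");W=cloud("wrist",d,C);np.save("w_c.npy",W);np.save("w_im.npy",im);save("wrist1",im)
for t in["w300_grip","w200_grip","w100_grip"]:
  for b in boxes_of("wrist",t)[:3]:
    u,v=map(int,b["xy"]);print(t,b["xy"],round(b["confidence"],2),W[v,u].round(3))
for p in([.511,.186,.081],[.491,.135,.081]):print(proj("wrist",p,C))
go([.511,.186,.076],78.6)
E
```

```text
clock: 2.23
tool_pos: [0.3953, 0.3388, 0.227]
orientation: [-105.8, 90.0, 58.4]
force: [0.1, 0.9, -0.8]
opening: 0.0363
clock: 3.07
tool_pos: [0.4996, 0.1868, 0.2267]
orientation: [-114.6, 90.0, 54.0]
force: [0.0, 0.1, -0.2]
opening: 0.0359
w300_grip [498.0, 283.6] 0.86 [0.388 0.022 0.043]
w300_grip [312.7, 188.3] 0.69 [0.526 0.182 0.086]
w300_grip [237.6, 192.1] 0.68 [0.533 0.243 0.081]
w200_grip [73.0, 275.3] 0.91 [0.473 0.446 0.024]
w200_grip [176.1, 198.3] 0.6 [0.538 0.293 0.082]
w200_grip [27.5, 150.6] 0.59 [0.601 0.444 0.017]
w100_grip [374.2, 208.8] 0.78 [0.499 0.136 0.084]
(np.float64(310.8655267658521), np.float64(204.79812477342495))
(np.float64(375.85910027060817), np.float64(216.09608184956252))
lin [150.6  -1.6 -11.2] twist rad 0.001 deg 0.1 | tool y [-0.2  -0.98 -0.  ] z [-0.98  0.2  -0.  ] tcp [0.4997 0.1866 0.2266] F [ 0.5  0.9 -0.1] J6 37.1 t 3.27 op 36.4
```

View pics/wrist1.png

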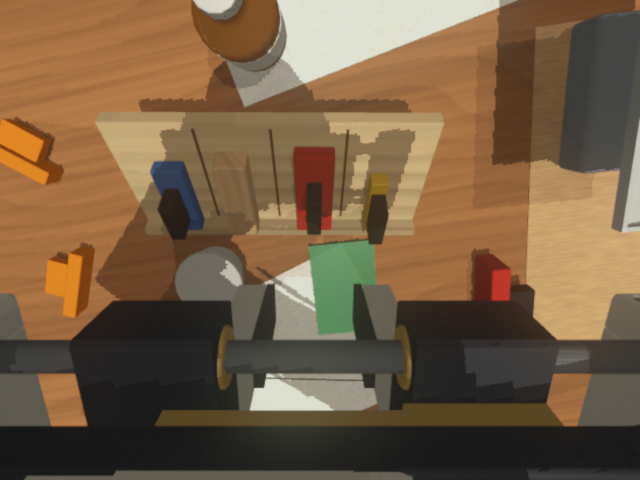

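The wrist picture shows blue (178,195), wood (236,190), red (314,190; fin 314,208) and yellow (378,205; fin 376,218) in the rack. The bigger red at (490,280) is on the bench. I'll fit the fins from depth.

```bash
python3 - <<'E'
from h import *
W=np.load("w_c.npy");im=np.load("w_im.npy");V=im.max(2)
n=np.array([-.562,.113,.819]);
ex=np.array([np.cos(np.radians(35))*np.cos(np.radians(-11.4)),np.cos(np.radians(35))*np.sin(np.radians(-11.4)),np.sin(np.radians(35))]);ey=np.cross(n,ex)
hsv=cv2.cvtColor(im,cv2.COLOR_RGB2HSV)
# slope height
wd=(hsv[...,0]>8)&(hsv[...,0]<28)&(V>130);m=np.zeros(V.shape,bool);m[130:225,140:420]=1
print("slope n.p",np.histogram((W[m&wd]@n),bins=8))
for k,(u0,u1,v0,v1) in dict(red=(300,328,178,236),blue=(155,192,183,240),yel=(362,390,190,245)).items():
  m=np.zeros(V.shape,bool);m[v0:v1,u0:u1]=1
  p=W[m&(V<60)];h=p@n;t=p[h>np.percentile(h,97)-.004]
  a,b=t@ex,t@ey
  c=(np.percentile(a,1)+np.percentile(a,99))/2*ex+(np.percentile(b,1)+np.percentile(b,99))/2*ey+np.median(t@n)*n-.012*n
  print(k,len(p),len(t),"len",np.ptp(a).round(4),"wid",np.ptp(b).round(4),"n",np.median(t@n).round(4),"centre",c.round(4),t.mean(0).round(4))
E
```

```text
slope n.p (array([ 397, 9628,    0,    0,    0,    0,    0,   35]), array([-0.26026962, -0.22693336, -0.19359709, -0.16026082, -0.12692455,
       -0.09358828, -0.06025202, -0.02691575,  0.00642052]))
red 655 406 len 0.2555 wid 0.0106 n -0.188 centre [0.5083 0.1842 0.0794] [0.5044 0.185  0.0927]
blue 1136 501 len 0.2647 wid 0.1233 n -0.1882 centre [0.5251 0.3003 0.0747] [0.5204 0.2999 0.0874]
yel 655 362 len 0.2698 wid 0.0588 n -0.1881 centre [0.4864 0.1343 0.0712] [0.483  0.136  0.0834]
```

```bash
python3 -c "
from h import *
go([.511,.184,.077],78.6)"
python3 -m pendant '[{"claw":36,"linear":[0,1,-11.5],"twist":0},{"claw":36,"linear":[30,0,0],"twist":0},{"claw":36,"linear":[30,0,0],"twist":0},{"claw":36,"linear":[25,0,0],"twist":0},{"claw":36,"linear":[20,0,0],"twist":0},{"claw":36,"linear":[15,0,0],"twist":0},{"claw":36,"linear":[15,0,0],"twist":0},{"claw":36,"linear":[14.5,0,0],"twist":0},{"claw":36,"linear":[0,0,0],"twist":0},{"claw":36,"linear":[0,0,0],"twist":0}]'
python3 - <<'E'
from h import *
go([.511,.184,.077],78.6)
im,d=snapshot("wrist");save("wrist2",im[120:420,150:500])
E
```

```text
lin [149.6   0.3 -11.6] twist rad 0.001 deg 0.1 | tool y [-0.2  -0.98 -0.  ] z [-0.98  0.2  -0.  ] tcp [0.4997 0.1866 0.2266] F [ 0.5  0.9 -0.1] J6 37.1 t 3.27 op 36.4
clock: 4.1
tool_pos: [0.5112, 0.1824, 0.0766]
orientation: [58.0, 89.9, -133.4]
force: [0.6, 1.0, -0.1]
opening: 0.0359
lin [-0.4 -1.6  0.5] twist rad 0.0 deg 0.0 | tool y [-0.2  -0.98  0.  ] z [-0.98  0.2   0.  ] tcp [0.5112 0.1824 0.0766] F [ 0.6  1.  -0.1] J6 38.3 t 4.1 op 35.9
```

View pics/wrist2.png

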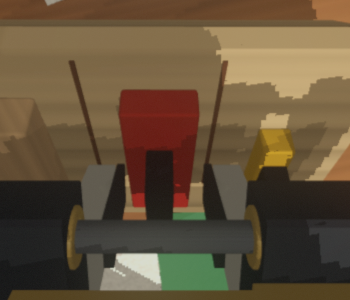

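The fin sits centred between the fingers (crop 160,185), so I'll close and lift.

```bash
python3 -m pendant '[{"claw":0,"linear":[0,0,0],"twist":0},{"claw":0,"linear":[0,0,0],"twist":0},{"claw":0,"linear":[0,0,0],"twist":0},{"claw":0,"linear":[0,0,0],"twist":0},{"claw":0,"linear":[0,0,0],"twist":0},{"claw":0,"linear":[-10,0,0],"twist":0},{"claw":0,"linear":[-20,0,0],"twist":0},{"claw":0,"linear":[-30,0,0],"twist":0},{"claw":0,"linear":[-35,0,0],"twist":0},{"claw":0,"linear":[-35,0,0],"twist":0}]'
python3 -c "
from h import *
import numpy as np
p=np.array([.5447,-.073]);a=np.radians(-5.5);
q=p+(-.045)*np.array([np.cos(a),np.sin(a)]);print(q)
go([*q,.23],-5.5)"
```

```text
clock: 4.98
tool_pos: [0.5101, 0.1818, 0.2084]
orientation: [45.1, 89.9, -146.3]
force: [1.6, 0.6, -4.1]
opening: 0.0118
[ 0.49990717 -0.06868694]
lin [-21.2 247.6 -39.5] twist rad 1.468 deg 84.1 | tool y [-0.2  -0.98  0.  ] z [-0.98  0.2   0.  ] tcp [0.5101 0.1818 0.2084] F [ 1.6  0.6 -4.1] J6 38.3 t 4.98 op 11.8
```

```bash
python3 -m pendant '[{"claw":0,"linear":[-12,10,0],"twist":0},{"claw":0,"linear":[-9,20,-4],"twist":0},{"claw":0,"linear":[0,30,-5],"twist":0},{"claw":0,"linear":[0,32,-5],"twist":0},{"claw":0,"linear":[0,32,-5],"twist":0},{"claw":0,"linear":[0,32,-5],"twist":0},{"claw":0,"linear":[0,32,-5],"twist":0},{"claw":0,"linear":[0,30,-5],"twist":0},{"claw":0,"linear":[0,20,-5],"twist":0},{"claw":0,"linear":[0,10,0],"twist":0}]'
python3 -m pendant '[{"claw":0,"linear":[0,0,0],"twist":0.1},{"claw":0,"linear":[0,0,0],"twist":0.12},{"claw":0,"linear":[0,0,0],"twist":0.12},{"claw":0,"linear":[0,0,0],"twist":0.12},{"claw":0,"linear":[0,0,0],"twist":0.12},{"claw":0,"linear":[0,0,0],"twist":0.12},{"claw":0,"linear":[0,0,0],"twist":0.12},{"claw":0,"linear":[0,0,0],"twist":0.12},{"claw":0,"linear":[0,0,0],"twist":0.12},{"claw":0,"linear":[0,0,0],"twist":0.12}]'
python3 -m pendant '[{"claw":0,"linear":[0,0,0],"twist":0.12},{"claw":0,"linear":[0,0,0],"twist":0.12},{"claw":0,"linear":[0,0,0],"twist":0.12},{"claw":0,"linear":[0,0,0],"twist":0.05},{"claw":0,"linear":[0,0,0],"twist":0},{"claw":0,"linear":[0,0,0],"twist":0},{"claw":0,"linear":[0,0,0],"twist":0},{"claw":0,"linear":[0,0,0],"twist":0},{"claw":0,"linear":[0,0,0],"twist":0},{"claw":0,"linear":[0,0,0],"twist":0}]'
python3 - <<'E'
from h import *
import numpy as np
go([.4999,-.0687,.20],-5.5)
im,d=snapshot("side");C=cam("side");save("side2",cv2.resize(im[110:290,260:440],None,fx=3,fy=3,interpolation=2))
E
```

```text
clock: 5.82
tool_pos: [0.4995, -0.0706, 0.2283]
orientation: [30.7, 89.9, -160.8]
force: [-0.0, -0.3, -2.3]
opening: 0.0118
clock: 6.65
tool_pos: [0.4997, -0.0679, 0.2282]
orientation: [66.6, 90.0, 167.2]
force: [-0.6, 1.4, -2.7]
opening: 0.0119
clock: 7.48
tool_pos: [0.5003, -0.0682, 0.2281]
orientation: [112.7, 90.0, -169.8]
force: [-0.1, 0.5, -3.4]
opening: 0.0119
lin [28.1  0.3 -0.6] twist rad -0.121 deg -7.0 | tool y [-0.98  0.22  0.  ] z [ 0.22  0.98 -0.  ] tcp [ 0.5003 -0.0682  0.2281] F [-0.1  0.5 -3.4] J6 -27.0 t 7.48 op 11.9
```

View pics/side2.png

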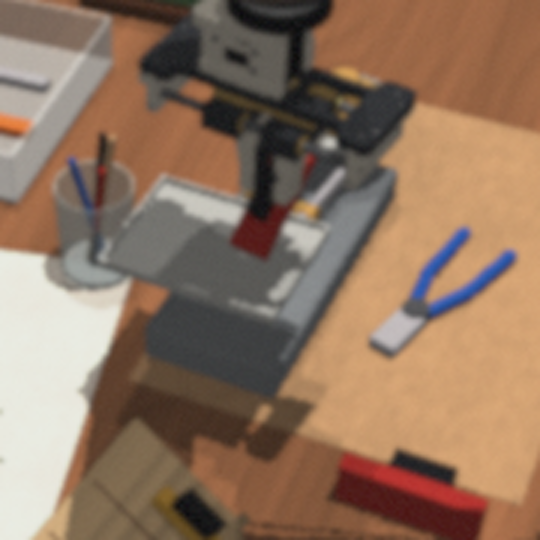

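Holding red over the pan, low end outward. I'll take out the 7° of over-twist and lower slowly.

```bash
python3 -m pendant '[{"claw":0,"linear":[8,0,0],"twist":-0.06},{"claw":0,"linear":[8,0,0],"twist":-0.06},{"claw":0,"linear":[6,0,0],"twist":0},{"claw":0,"linear":[4,0,0],"twist":0},{"claw":0,"linear":[3,0,0],"twist":0},{"claw":0,"linear":[3,0,0],"twist":0},{"claw":0,"linear":[3,0,0],"twist":0},{"claw":0,"linear":[3,0,0],"twist":0},{"claw":0,"linear":[3,0,0],"twist":0},{"claw":0,"linear":[3,0,0],"twist":0}]'
python3 -m pendant '[{"claw":0,"linear":[3,0,0],"twist":0},{"claw":0,"linear":[3,0,0],"twist":0},{"claw":0,"linear":[3,0,0],"twist":0},{"claw":0,"linear":[3,0,0],"twist":0},{"claw":0,"linear":[3,0,0],"twist":0},{"claw":0,"linear":[3,0,0],"twist":0},{"claw":0,"linear":[3,0,0],"twist":0},{"claw":0,"linear":[3,0,0],"twist":0},{"claw":0,"linear":[3,0,0],"twist":0},{"claw":0,"linear":[3,0,0],"twist":0}]'
python3 - <<'E'
from h import *
go([.4999,-.0687,.117],-5.5)
im,d=snapshot("side");save("side3",cv2.resize(im[110:260,280:430],None,fx=3.5,fy=3.5,interpolation=2))
E
```

```text
clock: 8.37
tool_pos: [0.5004, -0.0684, 0.1841]
orientation: [-107.7, 90.0, -23.4]
force: [-2.5, -0.9, 1.7]
opening: 0.0119
clock: 9.2
tool_pos: [0.5004, -0.0683, 0.1538]
orientation: [-153.0, 90.0, -68.7]
force: [-2.0, -2.2, 3.9]
opening: 0.012
lin [36.8  0.4 -0.4] twist rad -0.002 deg -0.1 | tool y [-1.   0.1 -0. ] z [ 0.1  1.  -0. ] tcp [ 0.5004 -0.0683  0.1538] F [-2.  -2.2  3.9] J6 -20.2 t 9.2 op 12.0
```

View pics/side3.png

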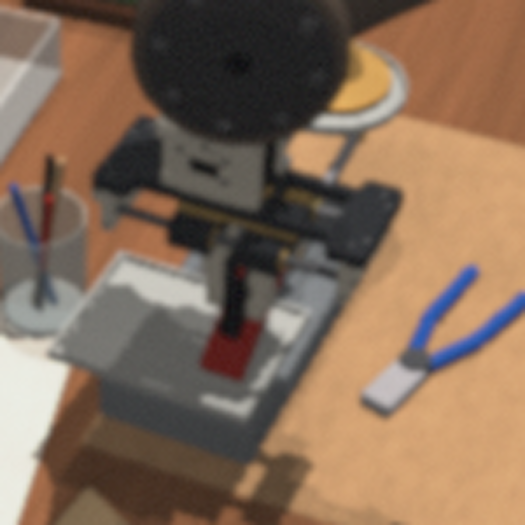

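The pan sinks under the tilted bar and the cap side rises, as expected. I'll continue to the lower stop so the bar pivots flat.

```bash
python3 -m pendant '[{"claw":0,"linear":[2.5,0,0],"twist":0},{"claw":0,"linear":[2.5,0,0],"twist":0},{"claw":0,"linear":[2.5,0,0],"twist":0},{"claw":0,"linear":[2.5,0,0],"twist":0},{"claw":0,"linear":[2.5,0,0],"twist":0},{"claw":0,"linear":[2,0,0],"twist":0},{"claw":0,"linear":[2,0,0],"twist":0},{"claw":0,"linear":[2,0,0],"twist":0},{"claw":0,"linear":[2,0,0],"twist":0},{"claw":0,"linear":[2,0,0],"twist":0}]'
python3 -m pendant '[{"claw":0,"linear":[1.5,0,0],"twist":0},{"claw":0,"linear":[1.5,0,0],"twist":0},{"claw":0,"linear":[1,0,0],"twist":0},{"claw":0,"linear":[1,0,0],"twist":0},{"claw":0,"linear":[1,0,0],"twist":0},{"claw":0,"linear":[1,0,0],"twist":0},{"claw":0,"linear":[1,0,0],"twist":0},{"claw":0,"linear":[0,0,0],"twist":0},{"claw":0,"linear":[0,0,0],"twist":0},{"claw":0,"linear":[0,0,0],"twist":0}]'
```

```text
clock: 10.08
tool_pos: [0.5016, -0.0707, 0.1346]
orientation: [-141.3, 89.7, -56.8]
force: [-6.1, -15.3, 26.6]
opening: 0.0122
clock: 10.92
tool_pos: [0.5027, -0.069, 0.1254]
orientation: [-98.3, 89.7, -13.9]
force: [0.9, -8.0, 12.2]
opening: 0.0118
```

```bash
python3 -m pendant '[{"claw":0,"linear":[1,0,0],"twist":0},{"claw":0,"linear":[1,0,0],"twist":0},{"claw":0,"linear":[1,0,0],"twist":0},{"claw":0,"linear":[1,0,0],"twist":0},{"claw":0,"linear":[0,0,0],"twist":0},{"claw":0,"linear":[0,0,0],"twist":0},{"claw":0,"linear":[0,0,0],"twist":0},{"claw":0,"linear":[0,0,0],"twist":0},{"claw":0,"linear":[0,0,0],"twist":0},{"claw":0,"linear":[0,0,0],"twist":0}]'
python3 - <<'E'
from h import *
im,d=snapshot("wrist");save("wrist3",im);np.save("w3.npy",cloud("wrist",d))
W=cloud("wrist",d);hsv=cv2.cvtColor(im,cv2.COLOR_RGB2HSV)
m=((hsv[...,0]<6)|(hsv[...,0]>174))&(hsv[...,1]>150)&(hsv[...,2]>50)&(abs(W[...,0]-.5)<.08)&(abs(W[...,1]+.07)<.1)
p=W[m];print(len(p))
if len(p)>30:
  y=p[:,1];print([(round(a,3),np.median(p[(y>=a)&(y<a+.01),2]).round(4)) for a in np.arange(y.min(),y.max(),.01)])
print(get_obs()["force"],get_obs()["tool_pos"])
E
```

```text
clock: 11.75
tool_pos: [0.5024, -0.0686, 0.1208]
orientation: [-92.3, 89.8, -7.8]
force: [0.5, -5.8, 8.8]
opening: 0.0117
4639
[(np.float64(-0.154), np.float64(0.2779)), (np.float64(-0.144), np.float64(nan)), (np.float64(-0.134), np.float64(nan)), (np.float64(-0.124), np.float64(0.1222)), (np.float64(-0.114), np.float64(0.1218)), (np.float64(-0.104), np.float64(0.1203)), (np.float64(-0.094), np.float64(0.1187)), (np.float64(-0.084), np.float64(0.1172))]
[ 1.61805946 -5.7422143   9.30464355] [ 0.50240377 -0.06862262  0.12081433]
  return _methods._mean(a, axis=axis, dtype=dtype,
  ret = ret.dtype.type(ret / rcount)
```

View pics/wrist3.png

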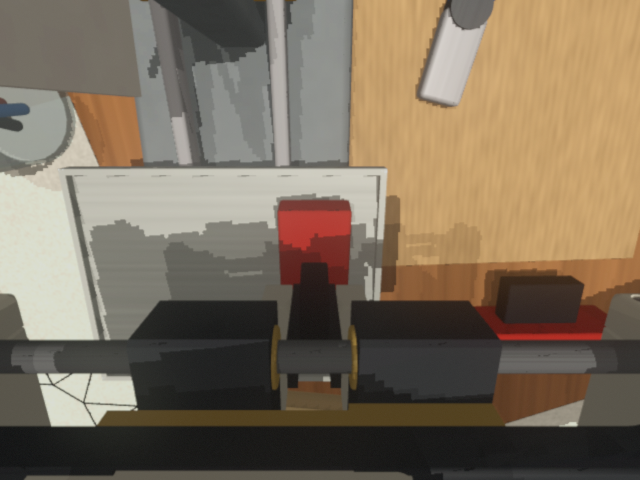

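The bar is nearly flat, about 7° left. I'll press a little more, then rise with the pan following.

```bash
python3 -m pendant '[{"claw":0,"linear":[1,0,0],"twist":0},{"claw":0,"linear":[1,0,0],"twist":0},{"claw":0,"linear":[1,0,0],"twist":0},{"claw":0,"linear":[1,0,0],"twist":0},{"claw":0,"linear":[0.5,0,0],"twist":0},{"claw":0,"linear":[0,0,0],"twist":0},{"claw":0,"linear":[0,0,0],"twist":0},{"claw":0,"linear":[0,0,0],"twist":0},{"claw":0,"linear":[-2,0,0],"twist":0},{"claw":0,"linear":[-3,0,0],"twist":0}]'
python3 -m pendant '[{"claw":0,"linear":[-3,0,0],"twist":0},{"claw":0,"linear":[-3,0,0],"twist":0},{"claw":0,"linear":[-3,0,0],"twist":0},{"claw":0,"linear":[-3,0,0],"twist":0},{"claw":0,"linear":[-3,0,0],"twist":0},{"claw":0,"linear":[-3,0,0],"twist":0},{"claw":0,"linear":[-3,0,0],"twist":0},{"claw":0,"linear":[-3,0,0],"twist":0},{"claw":0,"linear":[-2,0,0],"twist":0},{"claw":0,"linear":[-2,0,0],"twist":0}]'
python3 -m pendant '[{"claw":0,"linear":[-2,0,0],"twist":0},{"claw":0,"linear":[-2,0,0],"twist":0},{"claw":0,"linear":[-2,0,0],"twist":0},{"claw":0,"linear":[-2,0,0],"twist":0},{"claw":0,"linear":[-2,0,0],"twist":0},{"claw":0,"linear":[-2,0,0],"twist":0},{"claw":0,"linear":[-2,0,0],"twist":0},{"claw":0,"linear":[0,0,0],"twist":0},{"claw":0,"linear":[0,0,0],"twist":0},{"claw":0,"linear":[0,0,0],"twist":0}]'
python3 - <<'E'
from h import *
im,d=snapshot("wrist");W=cloud("wrist",d);hsv=cv2.cvtColor(im,cv2.COLOR_RGB2HSV)
m=((hsv[...,0]<6)|(hsv[...,0]>174))&(hsv[...,1]>150)&(hsv[...,2]>50)&(abs(W[...,0]-.5)<.06)&(W[...,1]<-.07)&(W[...,1]>-.13)
p=W[m];A=np.c_[p[:,1],np.ones(len(p))];k=abs(p[:,2]-np.median(p[:,2]))<.006
print(len(p),"slope deg",np.degrees(np.arctan(np.linalg.lstsq(A[k],p[k,2],rcond=None)[0][0])),"bar top z",np.median(p[:,2]))
g=(hsv[...,1]<40)&(abs(W[...,0]-.57)<.03)&(abs(W[...,1]+.09)<.02)
print("pan z",np.median(W[g][:,2]),g.sum(),[get_obs()["force"] for _ in range(1)])
E
```

```text
clock: 12.63
tool_pos: [0.5015, -0.068, 0.1204]
orientation: [-73.0, 89.9, 11.4]
force: [2.5, -1.7, 2.8]
opening: 0.012
clock: 13.47
tool_pos: [0.5002, -0.0681, 0.1482]
orientation: [34.3, 90.0, 118.7]
force: [1.5, 1.9, 1.6]
opening: 0.0118
clock: 14.3
tool_pos: [0.5001, -0.0683, 0.1619]
orientation: [97.1, 90.0, -178.6]
force: [-0.7, 0.9, 1.4]
opening: 0.0117
4437 slope deg -2.9935731689464653 bar top z 0.15860869153148616
pan z 0.22923559748488037 17490 [array([0.96942802, 2.19152797, 1.17367104])]
```

```bash
python3 -m pendant '[{"claw":0,"linear":[-2,0,0],"twist":0},{"claw":0,"linear":[-2,0,0],"twist":0},{"claw":0,"linear":[-2,0,0],"twist":0},{"claw":0,"linear":[0,0,0],"twist":0},{"claw":0,"linear":[0,0,0],"twist":0},{"claw":16,"linear":[0,0,0],"twist":0},{"claw":24,"linear":[0,0,0],"twist":0},{"claw":24,"linear":[0,0,0],"twist":0},{"claw":24,"linear":[0,0,0],"twist":0},{"claw":24,"linear":[0,0,0],"twist":0}]'
python3 -m pendant '[{"claw":24,"linear":[-8,0,0],"twist":0},{"claw":24,"linear":[-20,0,0],"twist":0},{"claw":24,"linear":[-30,0,0],"twist":0},{"claw":24,"linear":[-30,0,0],"twist":0},{"claw":24,"linear":[-10,0,0],"twist":0},{"claw":36,"linear":[0,0,0],"twist":-0.12},{"claw":36,"linear":[0,0,0],"twist":-0.12},{"claw":36,"linear":[0,0,0],"twist":-0.12},{"claw":36,"linear":[0,0,0],"twist":-0.12},{"claw":36,"linear":[0,0,0],"twist":-0.12}]'
python3 - <<'E'
from h import *
im,d=snapshot("wrist");W=cloud("wrist",d);hsv=cv2.cvtColor(im,cv2.COLOR_RGB2HSV)
save("wrist4",im);np.save("w4.npy",W)
reg=(abs(W[...,0]-.545)<.06)&(abs(W[...,1]+.073)<.045)&(W[...,2]>.08)&(W[...,2]<.2)
g=reg&(hsv[...,1]<40)&(hsv[...,2]>110);print("pan z",np.median(W[g][:,2]),g.sum())
r=reg&((hsv[...,0]<6)|(hsv[...,0]>174))&(hsv[...,1]>150);print("red",W[r].mean(0),W[r].min(0),W[r].max(0))
im,d=snapshot("side");W=cloud("side",d)
reg=(abs(W[...,0]-.565)<.045)&(abs(W[...,1]+.073)<.045)&(W[...,2]>.08)&(W[...,2]<.2);print("side pan z",np.median(W[reg][:,2]),reg.sum())
go([.5275,.296,.20],78.6)
E
```

```text
clock: 15.18
tool_pos: [0.5003, -0.0683, 0.168]
orientation: [130.5, 90.0, -145.1]
force: [-1.0, -0.1, 0.9]
opening: 0.0242
clock: 16.02
tool_pos: [0.5003, -0.0682, 0.2665]
orientation: [-106.9, 90.0, 12.2]
force: [-1.0, -0.6, -0.2]
opening: 0.0359
pan z 0.1528856501759571 14803
red [ 0.50180066 -0.0699221   0.1668659 ] [ 0.48500585 -0.11480608  0.16442058] [ 0.51905874 -0.02805644  0.19103176]
side pan z 0.15651496599888046 865
lin [  66.5 -199.7  305.8] twist rad -0.868 deg -49.7 | tool y [-0.88 -0.48 -0.  ] z [-0.48  0.88 -0.  ] tcp [ 0.5004 -0.0682  0.2665] F [-0.8 -0.6  0.6] J6 14.3 t 16.12 op 35.7
```

View pics/wrist4.png

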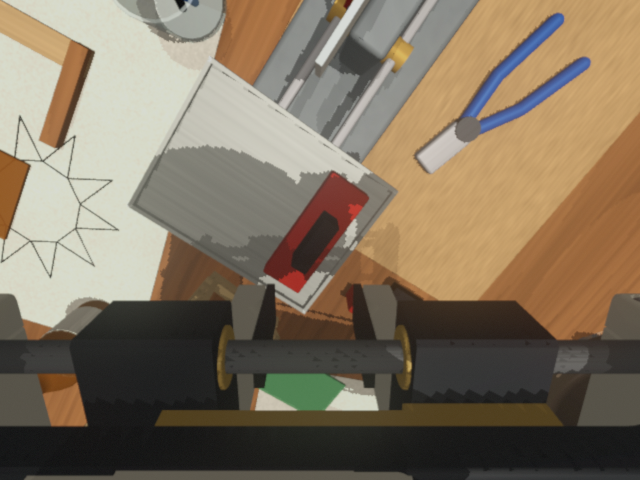

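Red lies flat and the pan is still on the upper stop (0.153), so the cap is at least 480 g. Blue (200 g) goes next.

```bash
python3 -m pendant '[{"claw":36,"linear":[0,-20,30.6],"twist":0},{"claw":36,"linear":[0,-20,30.6],"twist":0},{"claw":36,"linear":[0,-20,30.6],"twist":0},{"claw":36,"linear":[0,-20,30.6],"twist":0},{"claw":36,"linear":[5,-20,30.6],"twist":0},{"claw":36,"linear":[5,-20,30.6],"twist":0},{"claw":36,"linear":[10,-20,30.6],"twist":0},{"claw":36,"linear":[10,-20,30.6],"twist":0},{"claw":36,"linear":[10,-20,30.6],"twist":0},{"claw":36,"linear":[10,-20,30.6],"twist":0}]'
python3 -m pendant '[{"claw":36,"linear":[0,0,0],"twist":-0.11},{"claw":36,"linear":[0,0,0],"twist":-0.11},{"claw":36,"linear":[0,0,0],"twist":-0.11},{"claw":36,"linear":[0,0,0],"twist":-0.11},{"claw":36,"linear":[0,0,0],"twist":-0.11},{"claw":36,"linear":[0,0,0],"twist":-0.11},{"claw":36,"linear":[0,0,0],"twist":-0.11},{"claw":36,"linear":[0,0,0],"twist":-0.098},{"claw":36,"linear":[0,0,0],"twist":0},{"claw":36,"linear":[0,0,0],"twist":0}]'
python3 - <<'E'
from h import *
C=cam("wrist");im,d=snapshot("wrist");W=cloud("wrist",d,C);V=im.max(2)
n=np.array([-.562,.113,.819])
m=(V<60)&(abs(W@n+.188)<.005)
for nm,x,y in(("blue",.521,.300),("yel",.483,.136)):
  k=m&(abs(W[...,0]-x)<.03)&(abs(W[...,1]-y)<.025);p=W[k]
  if len(p): print(nm,len(p),"fin centre",p.mean(0)-.012*n,p.min(0),p.max(0))
go([.528,.2985,.0725],78.6)
E
```

```text
clock: 16.95
tool_pos: [0.5283, 0.2982, 0.2159]
orientation: [-79.7, 90.0, 38.8]
force: [1.6, -0.3, -0.3]
opening: 0.036
clock: 17.78
tool_pos: [0.5285, 0.2962, 0.2162]
orientation: [104.7, 90.0, -87.1]
force: [-0.7, 0.1, 0.1]
opening: 0.036
blue 450 fin centre [0.52860631 0.30040291 0.07651442] [0.50209836 0.29372899 0.07235168] [0.537599   0.30963323 0.09619064]
yel 155 fin centre [0.48348296 0.13925858 0.0661902 ] [0.46372932 0.13391672 0.06753855] [0.49531843 0.14393979 0.08800119]
lin [143.6  -2.1   0.9] twist rad -0.008 deg -0.4 | tool y [-0.21 -0.98 -0.  ] z [-0.98  0.21  0.  ] tcp [0.5284 0.2963 0.2161] F [-1.2 -0.   0.3] J6 30.4 t 17.83 op 36.0
```

```bash
python3 -m pendant '[{"claw":36,"linear":[20,-3,1],"twist":0},{"claw":36,"linear":[30,0,0],"twist":0},{"claw":36,"linear":[30,0,0],"twist":0},{"claw":36,"linear":[25,0,0],"twist":0},{"claw":36,"linear":[15,0,0],"twist":0},{"claw":36,"linear":[13,0,0],"twist":0},{"claw":36,"linear":[10,0,0],"twist":0},{"claw":36,"linear":[0,0,0],"twist":0},{"claw":0,"linear":[0,0,0],"twist":0},{"claw":0,"linear":[0,0,0],"twist":0}]'
python3 -m pendant '[{"claw":0,"linear":[0,0,0],"twist":0},{"claw":0,"linear":[0,0,0],"twist":0},{"claw":0,"linear":[0,0,0],"twist":0},{"claw":0,"linear":[0,0,0],"twist":0},{"claw":0,"linear":[-10,0,0],"twist":0},{"claw":0,"linear":[-20,0,0],"twist":0},{"claw":0,"linear":[-30,0,0],"twist":0},{"claw":0,"linear":[-35,0,0],"twist":0},{"claw":0,"linear":[-35,0,0],"twist":0},{"claw":0,"linear":[-30,0,0],"twist":0}]'
python3 -c "
from h import *
a=np.radians(-5.5);q=np.array([.5447,-.073])+.005*np.array([np.cos(a),np.sin(a)]);print(q)
go([*q,.23],-5.5)"
```

```text
clock: 18.67
tool_pos: [0.5286, 0.2998, 0.074]
orientation: [-133.7, 89.9, 34.7]
force: [-0.3, 0.5, 0.4]
opening: 0.0278
clock: 19.5
tool_pos: [0.5278, 0.299, 0.236]
orientation: [-136.0, 90.0, 32.5]
force: [0.4, 0.7, -1.4]
opening: 0.0119
[ 0.54967698 -0.07347923]
lin [  5.9 360.7 -95.7] twist rad 1.466 deg 84.0 | tool y [-0.2  -0.98 -0.  ] z [-0.98  0.2  -0.  ] tcp [0.5278 0.299  0.236 ] F [ 0.4  0.7 -1.4] J6 30.5 t 19.5 op 11.9
```

```bash
python3 -m pendant '[{"claw":0,"linear":[0,36,-9.6],"twist":0},{"claw":0,"linear":[0,36,-9.6],"twist":0},{"claw":0,"linear":[0,36,-9.6],"twist":0},{"claw":0,"linear":[0,36,-9.6],"twist":0},{"claw":0,"linear":[0,36,-9.6],"twist":0},{"claw":0,"linear":[0,36,-9.6],"twist":0},{"claw":0,"linear":[0,36,-9.6],"twist":0},{"claw":0,"linear":[0,36,-9.6],"twist":0},{"claw":0,"linear":[0,36,-9.6],"twist":0},{"claw":0,"linear":[0,36,-9.6],"twist":0}]'
python3 -m pendant '[{"claw":0,"linear":[0,0,0],"twist":0.12},{"claw":0,"linear":[0,0,0],"twist":0.12},{"claw":0,"linear":[0,0,0],"twist":0.12},{"claw":0,"linear":[0,0,0],"twist":0.12},{"claw":0,"linear":[0,0,0],"twist":0.12},{"claw":0,"linear":[0,0,0],"twist":0.12},{"claw":0,"linear":[0,0,0],"twist":0.12},{"claw":0,"linear":[0,0,0],"twist":0.12},{"claw":0,"linear":[0,0,0],"twist":0.12},{"claw":0,"linear":[0,0,0],"twist":0.12}]'
python3 -m pendant '[{"claw":0,"linear":[0,0,0],"twist":0.12},{"claw":0,"linear":[0,0,0],"twist":0.12},{"claw":0,"linear":[0,0,0],"twist":0.026},{"claw":0,"linear":[8,0,0],"twist":0},{"claw":0,"linear":[8,0,0],"twist":0},{"claw":0,"linear":[6,0,0],"twist":0},{"claw":0,"linear":[4,0,0],"twist":0},{"claw":0,"linear":[4,0,0],"twist":0},{"claw":0,"linear":[3,0,0],"twist":0},{"claw":0,"linear":[3,0,0],"twist":0}]'
python3 -c "
from h import *
go([.5497,-.0735,.13],-5.5)
im,d=snapshot('wrist');save('wrist5',im)"
```

```text
clock: 20.33
tool_pos: [0.5494, -0.0744, 0.2337]
orientation: [-30.4, 90.0, 138.1]
force: [0.2, 0.9, -2.4]
opening: 0.0116
clock: 21.17
tool_pos: [0.5496, -0.0726, 0.2333]
orientation: [75.9, 89.9, 175.3]
force: [-0.8, 0.2, -2.4]
opening: 0.0115
clock: 22.0
tool_pos: [0.5503, -0.0725, 0.1967]
orientation: [118.9, 90.0, -156.6]
force: [-0.4, 0.4, -1.1]
opening: 0.0111
lin [66.7  0.5 -1. ] twist rad 0.0 deg 0.0 | tool y [-1.   0.1  0. ] z [ 0.1  1.  -0. ] tcp [ 0.5503 -0.0725  0.1967] F [-0.4  0.4 -1.1] J6 -18.2 t 22.0 op 11.1
```

View pics/wrist5.png

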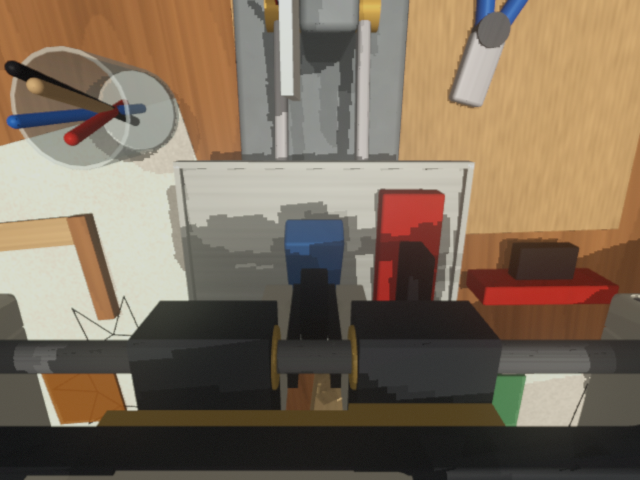

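Blue is over the pan, clear of red. I'll press down slowly.

```bash
python3 -m pendant '[{"claw":0,"linear":[3,0,0],"twist":0},{"claw":0,"linear":[3,0,0],"twist":0},{"claw":0,"linear":[3,0,0],"twist":0},{"claw":0,"linear":[3,0,0],"twist":0},{"claw":0,"linear":[3,0,0],"twist":0},{"claw":0,"linear":[3,0,0],"twist":0},{"claw":0,"linear":[3,0,0],"twist":0},{"claw":0,"linear":[3,0,0],"twist":0},{"claw":0,"linear":[3,0,0],"twist":0},{"claw":0,"linear":[3,0,0],"twist":0}]'
python3 -m pendant '[{"claw":0,"linear":[3,0,0],"twist":0},{"claw":0,"linear":[3,0,0],"twist":0},{"claw":0,"linear":[3,0,0],"twist":0},{"claw":0,"linear":[3,0,0],"twist":0},{"claw":0,"linear":[3,0,0],"twist":0},{"claw":0,"linear":[3,0,0],"twist":0},{"claw":0,"linear":[3,0,0],"twist":0},{"claw":0,"linear":[2,0,0],"twist":0},{"claw":0,"linear":[2,0,0],"twist":0},{"claw":0,"linear":[2,0,0],"twist":0}]'
python3 -m pendant '[{"claw":0,"linear":[2,0,0],"twist":0},{"claw":0,"linear":[2,0,0],"twist":0},{"claw":0,"linear":[2,0,0],"twist":0},{"claw":0,"linear":[2,0,0],"twist":0},{"claw":0,"linear":[2,0,0],"twist":0},{"claw":0,"linear":[2,0,0],"twist":0},{"claw":0,"linear":[1,0,0],"twist":0},{"claw":0,"linear":[1,0,0],"twist":0},{"claw":0,"linear":[0,0,0],"twist":0},{"claw":0,"linear":[0,0,0],"twist":0}]'
cat > sl.py <<'E'
from h import *
import sys
im,d=snapshot("wrist");W=cloud("wrist",d);hsv=cv2.cvtColor(im,cv2.COLOR_RGB2HSV);H=hsv[...,0]
lo,hi,cx=map(float,sys.argv[1:4])
m=(H>lo)&(H<hi)&(hsv[...,1]>120)&(hsv[...,2]>40)&(abs(W[...,0]-cx)<.03)&(W[...,1]<-.07)&(W[...,1]>-.13)
p=W[m];k=abs(p[:,2]-np.median(p[:,2]))<.008;A=np.c_[p[:,1],np.ones(len(p))]
# keep top face only: upper envelope
print(len(p),"slope deg",np.degrees(np.arctan(np.linalg.lstsq(A[k],p[k,2],rcond=None)[0][0])),"bar top z",np.median(p[:,2]))
E
python3 sl.py 100 130 .555
```

```text
clock: 22.88
tool_pos: [0.5505, -0.0725, 0.1669]
orientation: [-95.3, 90.0, -10.8]
force: [0.1, -1.0, 0.9]
opening: 0.0117
clock: 23.72
tool_pos: [0.5505, -0.0725, 0.14]
orientation: [-96.6, 90.0, -12.1]
force: [0.9, -1.3, 2.0]
opening: 0.0119
clock: 24.55
tool_pos: [0.551, -0.076, 0.1304]
orientation: [-150.0, 89.7, -65.4]
force: [-7.3, -15.1, 32.3]
opening: 0.0117
717 slope deg -25.310135264908837 bar top z 0.1388807126986884
```

```bash
python3 -m pendant '[{"claw":0,"linear":[1,0,0],"twist":0},{"claw":0,"linear":[1,0,0],"twist":0},{"claw":0,"linear":[1,0,0],"twist":0},{"claw":0,"linear":[1,0,0],"twist":0},{"claw":0,"linear":[0,0,0],"twist":0},{"claw":0,"linear":[0,0,0],"twist":0},{"claw":0,"linear":[0,0,0],"twist":0},{"claw":0,"linear":[0,0,0],"twist":0},{"claw":0,"linear":[0,0,0],"twist":0},{"claw":0,"linear":[0,0,0],"twist":0}]'
python3 sl.py 100 130 .555
```

```text
clock: 25.43
tool_pos: [0.5513, -0.076, 0.1264]
orientation: [-145.3, 89.7, -60.7]
force: [-6.9, -15.6, 31.2]
opening: 0.0119
938 slope deg -22.48869726522737 bar top z 0.13394950194256164
```

```bash
python3 -m pendant '[{"claw":0,"linear":[1,0,0],"twist":0},{"claw":0,"linear":[1,0,0],"twist":0},{"claw":0,"linear":[1,0,0],"twist":0},{"claw":0,"linear":[1,0,0],"twist":0},{"claw":0,"linear":[0,0,0],"twist":0},{"claw":0,"linear":[0,0,0],"twist":0},{"claw":0,"linear":[0,0,0],"twist":0},{"claw":0,"linear":[0,0,0],"twist":0},{"claw":0,"linear":[0,0,0],"twist":0},{"claw":0,"linear":[0,0,0],"twist":0}]'
python3 sl.py 100 130 .555
python3 -m pendant '[{"claw":0,"linear":[1,0,0],"twist":0},{"claw":0,"linear":[1,0,0],"twist":0},{"claw":0,"linear":[0.5,0,0],"twist":0},{"claw":0,"linear":[0.5,0,0],"twist":0},{"claw":0,"linear":[0,0,0],"twist":0},{"claw":0,"linear":[0,0,0],"twist":0},{"claw":0,"linear":[0,0,0],"twist":0},{"claw":0,"linear":[0,0,0],"twist":0},{"claw":0,"linear":[0,0,0],"twist":0},{"claw":0,"linear":[0,0,0],"twist":0}]'
python3 sl.py 100 130 .555
```

```text
clock: 26.32
tool_pos: [0.5519, -0.0757, 0.1221]
orientation: [-135.5, 89.7, -50.9]
force: [-4.9, -15.4, 26.5]
opening: 0.0117
1296 slope deg -17.326645754070125 bar top z 0.12808354685088455
clock: 27.2
tool_pos: [0.5523, -0.0753, 0.1189]
orientation: [-125.9, 89.6, -41.3]
force: [-3.1, -14.6, 24.5]
opening: 0.0118
1438 slope deg -13.161403490836015 bar top z 0.12324616791806939
```

```bash
python3 -m pendant '[{"claw":0,"linear":[1,0,0],"twist":0},{"claw":0,"linear":[1,0,0],"twist":0},{"claw":0,"linear":[1,0,0],"twist":0},{"claw":0,"linear":[1,0,0],"twist":0},{"claw":0,"linear":[1,0,0],"twist":0},{"claw":0,"linear":[0,0,0],"twist":0},{"claw":0,"linear":[0,0,0],"twist":0},{"claw":0,"linear":[0,0,0],"twist":0},{"claw":0,"linear":[0,0,0],"twist":0},{"claw":0,"linear":[0,0,0],"twist":0}]'
python3 sl.py 100 130 .555
```

```text
clock: 28.08
tool_pos: [0.5525, -0.0742, 0.1129]
orientation: [-112.4, 89.7, -27.8]
force: [-0.7, -9.4, 17.3]
opening: 0.0115
1370 slope deg -4.287217632915383 bar top z 0.11321816799081413
```

```bash
python3 -m pendant '[{"claw":0,"linear":[1,0,0],"twist":0},{"claw":0,"linear":[1,0,0],"twist":0},{"claw":0,"linear":[0,0,0],"twist":0},{"claw":0,"linear":[0,0,0],"twist":0},{"claw":0,"linear":[-2,0,0],"twist":0},{"claw":0,"linear":[-2,0,0],"twist":0},{"claw":0,"linear":[-2,0,0],"twist":0},{"claw":0,"linear":[-2,0,0],"twist":0},{"claw":0,"linear":[-2,0,0],"twist":0},{"claw":0,"linear":[-2,0,0],"twist":0}]'
python3 -m pendant '[{"claw":0,"linear":[-3,0,0],"twist":0},{"claw":0,"linear":[-3,0,0],"twist":0},{"claw":0,"linear":[-3,0,0],"twist":0},{"claw":0,"linear":[-3,0,0],"twist":0},{"claw":0,"linear":[-3,0,0],"twist":0},{"claw":0,"linear":[-3,0,0],"twist":0},{"claw":0,"linear":[-2,0,0],"twist":0},{"claw":0,"linear":[-2,0,0],"twist":0},{"claw":0,"linear":[0,0,0],"twist":0},{"claw":0,"linear":[0,0,0],"twist":0}]'
python3 sl.py 100 130 .555; python3 -c "
from h import *
for i in range(3): print(get_obs()['force'],get_obs()['tool_pos']);snapshot('side')"
```

```text
clock: 28.97
tool_pos: [0.5501, -0.0724, 0.12]
orientation: [90.9, 90.0, 175.4]
force: [-0.0, 0.0, 0.8]
opening: 0.0116
clock: 29.8
tool_pos: [0.5502, -0.0725, 0.1421]
orientation: [45.9, 90.0, 130.4]
force: [-0.5, 0.9, 0.6]
opening: 0.0118
1313 slope deg -0.7853879644713264 bar top z 0.14071315512214133
[-1.11450335  1.33910802  0.76681272] [ 0.55021321 -0.07251301  0.14198714]
[-1.00237015  0.82572761  0.00556985] [ 0.55022474 -0.07252006  0.14189999]
[0.13923793 0.17795862 0.77819095] [ 0.55025272 -0.0725064   0.14189394]
```

```bash
python3 -m pendant '[{"claw":0,"linear":[-2,0,0],"twist":0},{"claw":0,"linear":[-2,0,0],"twist":0},{"claw":0,"linear":[0,0,0],"twist":0},{"claw":0,"linear":[0,0,0],"twist":0},{"claw":16,"linear":[0,0,0],"twist":0},{"claw":24,"linear":[0,0,0],"twist":0},{"claw":24,"linear":[0,0,0],"twist":0},{"claw":24,"linear":[0,0,0],"twist":0},{"claw":24,"linear":[0,0,0],"twist":0},{"claw":24,"linear":[0,0,0],"twist":0}]'
python3 -m pendant '[{"claw":24,"linear":[-8,0,0],"twist":0},{"claw":24,"linear":[-20,0,0],"twist":0},{"claw":24,"linear":[-30,0,0],"twist":0},{"claw":24,"linear":[-30,0,0],"twist":0},{"claw":24,"linear":[-30,0,0],"twist":0},{"claw":36,"linear":[0,0,0],"twist":-0.12},{"claw":36,"linear":[0,0,0],"twist":-0.12},{"claw":36,"linear":[0,0,0],"twist":-0.12},{"claw":36,"linear":[0,0,0],"twist":-0.12},{"claw":36,"linear":[0,0,0],"twist":-0.12}]'
cat > panz.py <<'E'
from h import *
a=np.radians(-5.5);ex=np.array([np.cos(a),np.sin(a)]);ey=np.array([-ex[1],ex[0]]);c=np.array([.5447,-.073])
for n in("wrist","top","side"):
    im,d=snapshot(n);W=cloud(n,d);hsv=cv2.cvtColor(im,cv2.COLOR_RGB2HSV)
    q=W[...,:2]-c;x,y=q@ex,q@ey
    reg=(abs(x-.045)<.022)&(abs(y)<.045)&(W[...,2]>.08)&(W[...,2]<.17)&(hsv[...,1]<50)&(hsv[...,2]>60)
    if reg.sum()>30:
        z=np.median(W[reg][:,2]);print(n,"pan z",z.round(4),"r",(.2-np.arcsin(np.clip((z-.125)/.145,-1,1))).round(3),reg.sum())
    q=W[...,:2]-(c-.29*ey);reg=(abs(W[...,2]-.13)<.06)&(np.hypot(q[...,0],q[...,1])<.06)
    if reg.sum()>30: print(n,"cap top",np.percentile(W[reg][:,2],[50,97]).round(4),"cap xy brass",W[reg&(hsv[...,1]>120)].mean(0).round(3))
    np.save(n+"_l.npy",im); np.save(n+"_ld.npy",W)
print(get_obs()["clock"])
E
python3 panz.py
```

```text
clock: 30.83
tool_pos: [0.5503, -0.0725, 0.146]
orientation: [-10.8, 90.0, 73.7]
force: [-0.3, -0.5, 0.1]
opening: 0.0239
clock: 31.67
tool_pos: [0.5503, -0.0726, 0.2649]
orientation: [-115.9, 90.0, 3.3]
force: [-0.1, -0.2, -0.0]
opening: 0.0361
wrist pan z 0.1287 r 0.175 6261
top pan z 0.1282 r 0.178 373
top cap top [0.1265 0.1579] cap xy brass [ 0.514 -0.362  0.134]
side pan z 0.1326 r 0.148 392
side cap top [0.1313 0.1594] cap xy brass [ 0.51  -0.351  0.137]
31.8167
```

The pan now sits at about 0.1295 after correcting for each camera's bias at the stop, which gives a reading of about 0.168. That is in the band; adding yellow would give about 0.28, out of it. I'll wait, recheck and look.

```bash
python3 -m pendant '[{"claw":36,"linear":[-30,0,0],"twist":0},{"claw":36,"linear":[-20,0,0],"twist":0},{"claw":36,"linear":[0,0,0],"twist":0},{"claw":36,"linear":[0,0,0],"twist":0},{"claw":36,"linear":[0,0,0],"twist":0},{"claw":36,"linear":[0,0,0],"twist":0},{"claw":36,"linear":[0,0,0],"twist":0},{"claw":36,"linear":[0,0,0],"twist":0},{"claw":36,"linear":[0,0,0],"twist":0},{"claw":36,"linear":[0,0,0],"twist":0}]'
python3 panz.py; python3 panz.py | grep pan
python3 - <<'E'
from h import *
T=np.load("top_c.npy");L=np.load("top_ld.npy")
for n,x,y in(("cap",.509,-.357),):
  for A in(T,L):
    k=(np.hypot(A[...,0]-x,A[...,1]-y)<.06)&(A[...,2]>.05);print(n,np.percentile(A[k][:,2],[50,97]))
save("final",np.hstack([cv2.resize(np.load("wrist_l.npy"),(400,300)),cv2.resize(np.load("side_l.npy")[80:380,180:480],(300,300))]))
E
```

```text
clock: 32.65
tool_pos: [0.5503, -0.0725, 0.3138]
orientation: [76.5, 90.0, -164.6]
force: [-0.6, -0.9, -0.4]
opening: 0.0357
wrist pan z 0.1288 r 0.174 4712
top pan z 0.1283 r 0.177 470
top cap top [0.1265 0.1582] cap xy brass [ 0.514 -0.362  0.134]
side pan z 0.1325 r 0.148 398
side cap top [0.1316 0.163 ] cap xy brass [ 0.513 -0.354  0.14 ]
32.8
wrist pan z 0.1287 r 0.174 4704
top pan z 0.1281 r 0.179 465
side pan z 0.1325 r 0.148 396
cap [0.10266951 0.13391099]
cap [0.12693847 0.1583466 ]
```

View pics/final.png

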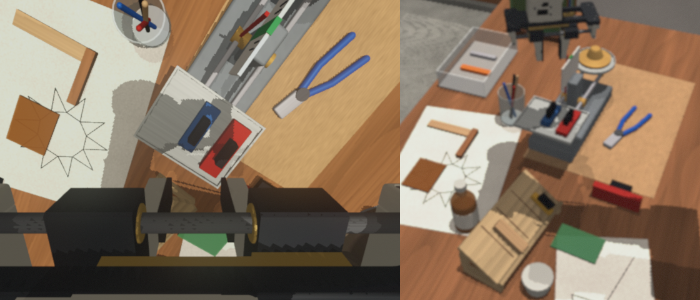

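Red and blue lie flat in the pan (about 230,145 and 198,130), yellow and the wood block are in the rack, and the cap is on its pan. The cap side rose 24.4 mm, the same as the weight pan's drop, and readings are steady. I'm handing in.

```bash
python3 -c "
from plant import *
print(close_job())"
```

```text
the job is handed in; nothing more can be done
None
```

I laid the red 300 g and blue 200 g weights flat on the rectangular pan and handed the job in at about 33 s; no verdict was reported. Yellow and the wooden block stayed in the rack. The cap therefore weighs roughly 530 g.

**Level:** The weight pan dropped 24 mm from its stop and the cap side rose by the same amount. That gives a beam reading of about 0.17, inside the band of 0.13 to 0.27. The reading held steady over repeated looks, and adding yellow would have taken it to about 0.28, out of the band.

**Cameras:** The raw readings disagreed. The side camera gave 0.148, the top and wrist cameras 0.174 to 0.179. Correcting each against the known stop height brought them together at about 0.168. I did not read the pointer itself, so "level" rests on the pan heights.

**Placing:** The weights came off the rack tilted, because the tool could not be tilted. I pressed each one flat in the pan with the pan on its lower stop. That needed up to about 32 N at the wrist, against a limit of 120 N.

**Bystanders:** By eye in the last picture none had moved. I did not measure their positions.

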